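# Put the mixed-up reagents back into their kit blocks

## Robot

A 7-joint arm with a two-finger parallel gripper is mounted at the origin on a cart in front of the work surface, level with it; the furniture and walls round the work are solid. World frame = base frame: x ahead of the robot, y to its left, z up, the work surface at z = 0. Lengths are in mm, angles in rad, forces in N, time in s.
With the tool pointing down it reaches from about 425 to 950 mm from the base axis. Payload 16.7 kg.
Tool frame: the origin (TCP) lies between the finger pads; the fingertips stand 17 mm ahead of it and the grasp point (between the pads) lies 2 mm behind it; z points along the fingers, y is the line along which they close (so a half turn about z gives the same grasp; the last joint's range is limited). The gripper opens to 94 mm and grips with 3 to 60 N. Pads are 16 mm wide; open, the fingers measure 119 mm over their backs; the gripper's body (75 mm by 177 mm) begins 78 mm behind the grasp point.
Start: joints at [-1.45, 0.426, 0.074, 1.606, -0.034, 1.111, -0.067], TCP at [180.57, 650.361, 222.467] pointing down, gripper open.
Joint ranges: [-2.85, 2.85], [-0.5, 2.14], [-1.23, 1.37], [0.21, 2.46], [-1.02, 4.16], [0.16, 2.05], [-2.73, 2.73]. Speed limits (rad/s): [1.89, 1.89, 2.39, 2.39, 3.01, 3.01, 3.01].

## Interface

Orientations are given as a unit quaternion [w, x, y, z].
In Python, from workcell import telemetry, eyes, order gives the robot as it stands.
- The arm moves only by the tool arm_command, never from a script. Its argument "series" is one flat list of numbers, 5 for each row, row after row: the shift along the world's x, y, z normalised to -1 to 1, where 1 is 0.02 m, then the turn about the world's z normalised to -1 to 1, where 1 is 360 degrees, then the closure, from 0 (fully open) to 1 (shut). In form: [tx, ty, tz, twist, gripper, tx, ty, tz, twist, gripper, ...]. A call has 1 to 12 rows; each row shifts and turns the commanded pose from where the row before left it; what a row does not reach is not made up. A row lasts 1/12 s, in which the tool goes at most 41.7 mm and 7.16 degrees, less where a joint would pass 70% of its speed; a pose out of reach is approached as far as the arm can. A call with a number of a shift or a turn outside -1 to 1 is refused whole. A call with a gripper value outside its range is refused whole. The fingers move at their own pace and stop on an object; the grip force is fixed at half the most. Time passes only in rows, so rows that do not move let the fingers close. It gives the time, the measured TCP pose, the force, the opening and the grip force at its end, in the units of the state.
- telemetry.get_state(): the state, without advancing time (a new reading comes with each control period).
- eyes.camera(name): name is "scene" or "top" or "wrist"; returns a dict with "pixels" (420x560x3 uint8, red, green, blue), "depth" (420x560 float32, mm along the optical axis (not along the pixel's ray), 0 where there is no reading), "mtx" (3x3 intrinsics, pixels), "extrinsics" (4x4, takes a point from world to camera coordinates). Camera axes: x right, y down, z forward; pixel columns grow to the right and rows downward; lengths in mm; the calibration is good to about 2 mm. The wrist camera is an equidistant fisheye: a pixel r from the principal point sees the ray r / f radians off the axis. A picture is of the moment at which its call begins.
- order.close_job(): hands the job in; it is judged then, once.
The state is a dict: "clock": time; "joints": joint angles; "joint_vel": joint speeds; "effort": joint torques, N m; "position": TCP position; "tcp_rot": TCP orientation; "ft_force": force on the tool from outside, world axes, zero at the start; "wrist_torque": the same for the moment, N m; "opening": finger opening in mm; "grasp_force": force on a finger pad.
Only numpy, scipy, OpenCV 4.12 (cv2) and the standard library are available. Lean on these libraries where they do the work, as an engineer would, in place of code of your own. Each camera call takes 0.05 s, during which the arm holds its last target. There are 200 camera calls.

## Task

Three stain kits have got mixed up on the microscope desk. Stand each dropper bottle and each capped vial in the well it fits in the kit block of its own colour (red with red, blue with blue, the white-capped vial with white), down on the well's floor, without tipping any of them over. Leave the white wash bottle in its block and the objective can on the desk as they are.

Things in the scene. Friction and masses are not known exactly. Their poses are not given: they have to be found in the camera images.
- bottle_red: dropper bottle with a red plastic ring round its neck, a white label with a red band and a black bulb on top, 88 mm high (allow 98 mm), standing loose on the desk. Round body 33 mm wide up to 60 mm, then narrower: 22 mm collar to 74 mm, 12 mm bulb. Origin: centre of its underside, z up its axis; about 62 g. Belongs in the bottle well of the red block.
- bottle_blue: dropper bottle with a blue plastic ring round its neck, a white label with a blue band and a black bulb on top, 98 mm high (allow 98 mm), standing loose on the desk. Round body 33 mm wide up to 60 mm, then narrower: 22 mm collar to 74 mm, 12 mm bulb. Origin: centre of its underside, z up its axis; about 62 g. Belongs in the bottle well of the blue block.
- vial_red: a glass vial, 18 mm diameter and 58 mm high, with a red screw cap (the top 11 mm, 17 mm diameter); starts standing loose on the desk. Origin: centre of its underside, z up its axis; about 12 g. It belongs in the vial well of the red block.
- vial_blue: a glass vial, 18 mm diameter and 58 mm high, with a blue screw cap (the top 11 mm, 17 mm diameter); starts standing loose on the desk. Origin: centre of its underside, z up its axis; about 12 g. It belongs in the vial well of the blue block.
- vial_white: a glass vial, 18 mm diameter and 58 mm high, with a white screw cap (the top 11 mm, 17 mm diameter); starts standing loose on the desk. Origin: centre of its underside, z up its axis; about 12 g. It belongs in the vial well of the white block.
- kit_red: red holder block fixed to the desk, 62 (x) by 134 (y) by 30 mm high. Origin: centre of its underside; z up. Two round wells open at the top, 20 mm deep (flat floors 10 mm above the desk), straight walls: bottle well 43 mm wide at x=0, y=+30 mm; vial well 28 mm wide at x=0, y=-37 mm. Blank paper strip on its -x side.
- kit_blue: blue holder block fixed to the desk, 62 (x) by 134 (y) by 30 mm high. Origin: centre of its underside; z up. Two round wells open at the top, 20 mm deep (flat floors 10 mm above the desk), straight walls: bottle well 43 mm wide at x=0, y=+30 mm; vial well 28 mm wide at x=0, y=-37 mm. Blank paper strip on its -x side.
- kit_white: white holder block fixed to the desk, 62 (x) by 134 (y) by 30 mm high. Origin: centre of its underside; z up. Two round wells open at the top, 20 mm deep (flat floors 10 mm above the desk), straight walls: bottle well 43 mm wide at x=0, y=+30 mm; vial well 28 mm wide at x=0, y=-37 mm. Blank paper strip on its -x side. The wash bottle stands in its bottle well.
- wash_bottle: a small plain white plastic wash bottle with a grey nozzle cap, 33 mm diameter, 92 mm high, already standing in the bottle well of the white block; it stays there. Origin: centre of its underside.
- objective_can: a white screw can with a black lid (a spare objective), 42 mm diameter, 48 mm high, standing to the left of the work; it is not part of the job and stays where it is. Origin: centre of its underside.
There are look-alikes about, which are no part of the job. What is shaped like the bottle_blue but orange or yellow is not meant. Leave any yellow look-alike of the wash_bottle alone.

How it is judged:
By the outcome, as a careful person would: the job done as asked, in the order asked, and still so for the second after the job is handed in, with the robot touching nothing.
It also fails if it takes over 104 s, if anything falls off the work surface, if the arm or the gripper's body presses on something with over 40 N, if the wrist force passes 120 N, or if a joint passes its speed limit or range.

## Working session

There is one attempt and no reset: what is moved stays moved. The work goes in short steps, Python scripts to look and compute and a tool call to move; the robot and the scene stay as the last step left them, time stands still between calls to the robot, and variables do not carry over. Pictures are saved under pics/ and viewed, at most 14 in all, crops included, and the job is handed in when it is done.

Besides the shell and the picture viewer there is one more tool, called after "Call:" as name(argument=value, ...) on one line, values as JSON. arm_command: Moves the arm, as the interface text tells. Its arguments: {"type":"object","properties":{"series":{"type":"array","items":{"type":"number"}}},"required":["series"]}

```bash
ls; mkdir -p pics
cat > h.py <<'E'
import numpy as np, cv2
from workcell import telemetry, eyes, order
def cap(n):
    c=eyes.camera(n); np.savez(f'{n}.npz',**c); return c
def world(c):
    K=c['mtx'];T=np.linalg.inv(c['extrinsics']);d=c['depth']
    v,u=np.mgrid[:420,:560]
    P=np.stack([(u-K[0,2])/K[0,0]*d,(v-K[1,2])/K[1,1]*d,d,np.ones_like(d)],-1)
    return (P@T.T)[...,:3]
E
python3 - <<'E'
from h import *
for n in('scene','top'):
    c=cap(n); cv2.imwrite(f'pics/{n}1.png',cv2.resize(c['pixels'][...,::-1],(784,588)))
    print(n,c['mtx'],np.linalg.inv(c['extrinsics']).round(3))
print(telemetry.get_state())
E
```

```text
pics
scene [[484.50713592   0.         294.70527608]
 [  0.         484.50713592 209.04202609]
 [  0.           0.           1.        ]] [[-4.96000e-01 -4.76000e-01  7.26000e-01 -1.31886e+02]
 [-8.68000e-01  2.94000e-01 -4.00000e-01  4.86083e+02]
 [-2.30000e-02 -8.29000e-01 -5.59000e-01  5.45773e+02]
 [ 0.00000e+00  0.00000e+00  0.00000e+00  1.00000e+00]]
top [[386.10605401   0.         273.94571949]
 [  0.         386.10605401 213.70885878]
 [  0.           0.           1.        ]] [[-3.00000e-03 -9.95000e-01  9.50000e-02  4.47486e+02]
 [-1.00000e+00  3.00000e-03  1.00000e-03  9.38000e+01]
 [-2.00000e-03 -9.50000e-02 -9.95000e-01  8.76170e+02]
 [ 0.00000e+00  0.00000e+00  0.00000e+00  1.00000e+00]]
{'clock': 0.1, 'joints': array([-1.44947475,  0.42663189,  0.07387069,  1.60652972, -0.03412517,
        1.11080301, -0.06708329]), 'joint_vel': array([ 0.00143766, -0.00067792,  0.00033073, -0.00012453,  0.00144116,
        0.00119408, -0.00127435]), 'effort': array([ 5.89685704e-03, -9.37472248e+01,  3.67641874e+00, -4.55040729e+01,
       -4.85140400e-02,  1.68454513e-02,  1.17133250e-04]), 'position': array([180.50713785, 650.03245017, 221.87707891]), 'tcp_rot': array([-4.53856539e-05,  1.35018038e-01,  9.90842985e-01, -5.54310888e-04]), 'ft_force': array([ 0.15184137, -0.79484059, -0.48292698]), 'wrist_torque': array([0.02026601, 0.02536289, 0.0311126 ]), 'grasp_force': 0.0, 'opening': 93.68824928474372}
```

View pics/scene1.png

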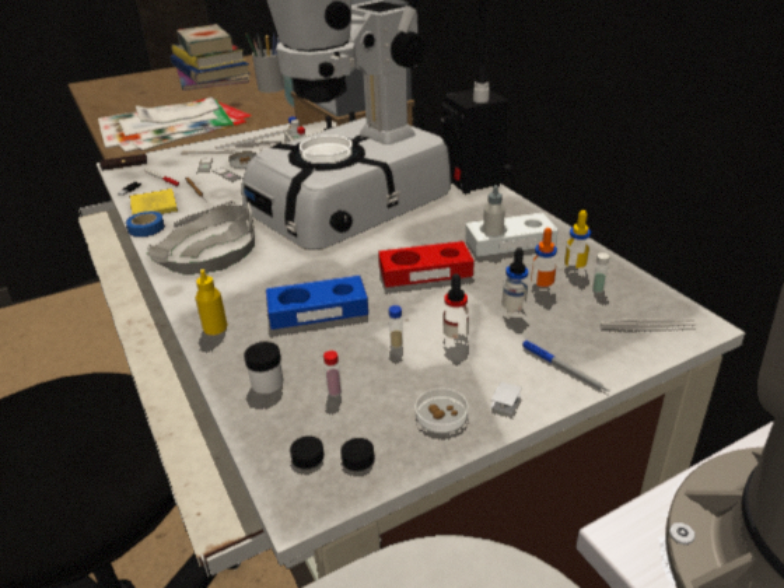

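View pics/top1.png

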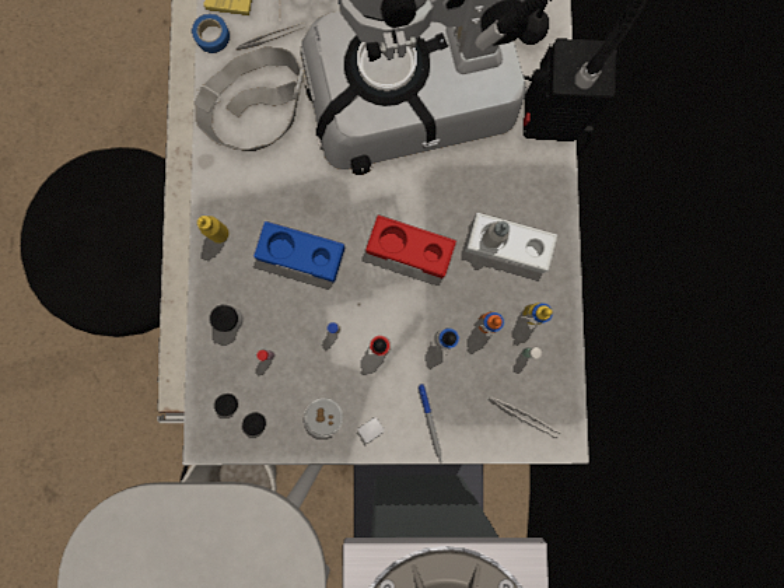

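The top view shows, in 784-wide pixels, the red vial at (263,355), blue vial (333,328), red bottle (380,345), blue bottle (448,338) and white vial (535,352). The blue, red and white blocks are at (299,250), (410,246) and (510,244). Orange and yellow decoys stand at (491,321) and (538,312). The scene view agrees with this layout.

```bash
cat > m.py <<'E'
from h import *
C={n:dict(np.load(n+'.npz')) for n in('top','scene')}
W={n:world(C[n]) for n in C}
O=dict(vr=(263,355),vb=(333,328),br=(380,345),bb=(448,338),orange=(491,321),yel=(538,312),vw=(535,352),can=(224,318),wash=(496,234))
for k,(u,v) in O.items():
    p=W['top'][int(v/1.4),int(u/1.4)]
    print(k,p.round(0),end=' ')
    for n in C:
        w=W[n].reshape(-1,3); ok=C[n]['depth'].ravel()>0
        s=w[ok&(np.hypot(*(w[:,:2]-p[:2]).T)<26)&(w[:,2]>8)&(w[:,2]<130)]
        top=np.percentile(s[:,2],97); t=s[s[:,2]>top-7]
        print('|',n,'n',len(s),'ztop',top.round(1),'topc',np.median(t[:,:2],0).round(1),'mid',((s.min(0)+s.max(0))/2)[:2].round(1),end=' ')
    print()
# blocks
for n in C:
  w=W[n]; rgb=C[n]['pixels'].astype(int); r,g,b=rgb[...,0],rgb[...,1],rgb[...,2]
  for k,m,yc in(('blue',(b>r+50)&(b>g+35),0),('red',(r>g+70)&(r>b+70),0),('white',(rgb.min(-1)>0),0)):
    u,v=dict(blue=(325,258),red=(412,250),white=(520,248))[k]
    c=W['top'][int(v/1.4),int(u/1.4)]
    if n=='top': print(k,'seed',c.round(0))
    sel=(np.hypot(w[...,0]-c[0],w[...,1]-c[1])<110)&(w[...,2]>24)&(w[...,2]<36)&(C[n]['depth']>0)
    if k!='white': sel&=m
    else: sel&=(w[...,1]<c[1]+110)&~((r>g+70)&(r>b+70))
    lab=cv2.connectedComponentsWithStats(sel.astype(np.uint8))
    i=1+np.argmax(lab[2][1:,4]); s=w[lab[1]==i]
    rr=cv2.minAreaRect(s[:,:2].astype(np.float32)); print(n,k,len(s),'z',np.median(s[:,2]).round(1),rr)
E
python3 m.py
```

```text
vr [443. 279.  57.] | top n 85 ztop 58.7 topc [443.  279.3] mid [441.7 279.4] | scene n 297 ztop 57.9 topc [440.  280.4] mid [442. 280.] 
vb [483. 173.  56.] | top n 67 ztop 58.7 topc [482.9 173.5] mid [483.3 173.6] | scene n 259 ztop 57.9 topc [481.2 174.7] mid [482.5 174.1] 
br [457. 101.  97.] | top n 174 ztop 97.7 topc [456.8 102.9] mid [456.2 101.6] | scene n 437 ztop 95.6 topc [454.1 103.1] mid [455.5 102.4] 
bb [466.   2.  97.] | top n 200 ztop 97.0 topc [466.6  -1.8] mid [468.4   0.7] | scene n 578 ztop 93.9 topc [464.4  -0.5] mid [467.4  -1.5] 
orange [492. -64.  72.] | top n 189 ztop 96.4 topc [490.5 -67.6] mid [492.1 -69.4] | scene n 366 ztop 94.9 topc [488.9 -67.1] mid [490.3 -69.9] 
yel [ 506. -136.   69.] | top n 219 ztop 96.0 topc [ 504.3 -141.3] mid [ 505.4 -141.2] | scene n 353 ztop 94.2 topc [ 501.2 -141.1] mid [ 503.7 -143.8] 
vw [ 446. -133.   58.] | top n 94 ztop 59.0 topc [ 444.9 -132.8] mid [ 444.8 -132. ] | scene n 216 ztop 57.3 topc [ 442.5 -131.5] mid [ 443.4 -134.7] 
can [499. 339.  49.] | top n 363 ztop 50.1 topc [498.9 343.4] mid [499.  343.6] | scene n 7
[... 318 characters left out ...]
6), 73.69239044189453)
red seed [608.  50.  30.]
top red 1197 z 29.0 ((615.4737548828125, 51.53398895263672), (131.49713134765625, 61.85731887817383), 70.94105529785156)
white seed [ 610. -121.   30.]
top white 1211 z 28.7 ((620.9613037109375, -108.85779571533203), (134.28277587890625, 63.448646545410156), 73.89535522460938)
scene blue 1132 z 29.1 ((606.9976806640625, 230.65228271484375), (132.64376831054688, 65.95418548583984), 73.98619842529297)
scene red 900 z 28.8 ((615.6126708984375, 52.682945251464844), (132.97007751464844, 66.64421081542969), 70.37721252441406)
scene white 731 z 28.7 ((619.4492797851562, -108.58221435546875), (133.76358032226562, 65.10942840576172), 73.42288970947266)
```

```bash
cat >> m.py <<'E'
print('--wells')
from scipy.optimize import least_squares
w=W['top']; d=C['top']['depth']
for k,(x,y),R in(('rb',(625.4,80.3),21.5),('rv',(603.3,17.1),14),('bb',(615.5,259.2),21.5),('bv',(596.8,194.9),14),('wv',(609.9,-144.2),14)):
    s=w[(np.hypot(w[...,0]-x,w[...,1]-y)<R+10)&(d>0)]
    q=s[:,2]>25
    a=s[q&(s[:,2]<35)][:,:2]; h=s[s[:,2]<25]
    # best centre: no top-surface points inside circle R-0.5
    f=least_squares(lambda c:np.minimum(0,np.hypot(*(a-c).T)-R),(x,y),x_scale=1)
    print(k,'plan',x,y,'rim-fit',f.x.round(1),'floor z',np.percentile(h[:,2],10).round(1),'hole mean',h[:,:2].mean(0).round(1),len(h))
s=w[(d>0)&(w[...,2]>60)&(w[...,0]>560)&(w[...,0]<760)]
for z in(60,100,150,200,300):
    q=s[s[:,2]>z]; q=q[(q[:,0]>650)]; print(z,q[:,0].min() if len(q) else None, q[np.argsort(q[:,0])[:3]].round(0).tolist())
E
python3 m.py | sed -n '/wells/,$p'
```

```text
--wells
rb plan 625.4 80.3 rim-fit [625.5  81. ] floor z 7.4 hole mean [628.1  81.2] 284
rv plan 603.3 17.1 rim-fit [603.7  17.7] floor z 8.1 hole mean [606.5  16. ] 118
bb plan 615.5 259.2 rim-fit [616.5 259.9] floor z 7.9 hole mean [618.3 263.3] 293
bv plan 596.8 194.9 rim-fit [597.4 196.1] floor z 7.4 hole mean [600.4 197.9] 118
wv plan 609.9 -144.2 rim-fit [ 610.8 -144.2] floor z 7.6 hole mean [ 613.9 -149.1] 119
60 650.0006828567002 [[650.0, -330.0, 184.0], [650.0, -328.0, 171.0], [650.0, -330.0, 309.0]]
100 650.0006828567002 [[650.0, -330.0, 184.0], [650.0, -328.0, 171.0], [650.0, -330.0, 309.0]]
150 650.0006828567002 [[650.0, -330.0, 184.0], [650.0, -328.0, 171.0], [650.0, -330.0, 309.0]]
200 650.0099560748546 [[650.0, -330.0, 309.0], [650.0, -329.0, 242.0], [650.0, -329.0, 219.0]]
300 650.0099560748546 [[650.0, -330.0, 309.0], [650.0, -329.0, 317.0], [650.0, -330.0, 308.0]]
```

Call:
arm_command(series=[0.8, -1, 0, 0, 0.25, 0.8, -1, 0, 0, 0.25, 0.8, -1, 0, 0, 0.25, 0.8, -1, 0, 0, 0.25, 0.8, -1, 0, 0, 0.25, 0.8, -1, 0, 0, 0.25, 0.8, -1, 0, 0, 0.25, 0.8, -1, 0, 0, 0.25, 0.8, -1, 0, 0, 0.25, 0.8, -1, 0, 0, 0.25, 0.8, -1, 0, 0, 0.25, 0.8, -1, 0, 0, 0.25])

```text
clock: 1.1
position: [373.1, 409.1, 222.3]
tcp_rot: [-0.0, 0.135, 0.991, -0.0]
ft_force: [-0.1, 0.9, 0.1]
opening: 70.5
grasp_force: 0.0
```

Call:
arm_command(series=[0.35, -1, -0.3, 0, 0.35, 0.35, -1, -0.3, 0, 0.35, 0.35, -1, -0.3, 0, 0.35, 0.35, -1, -0.3, 0, 0.35, 0.35, -1, -0.3, 0, 0.35, 0.35, -1, -0.3, 0, 0.35, 0.35, -1, -0.3, 0, 0.35, 0.35, -1, -0.3, 0, 0.35, 0.35, -1, -0.3, 0, 0.35, 0.35, -1, -0.3, 0, 0.35, 0.35, -1, -0.3, 0, 0.35, 0.35, -1, -0.3, 0, 0.35])

```text
clock: 2.1
position: [456.6, 169.3, 150.1]
tcp_rot: [-0.0, 0.135, 0.991, -0.0]
ft_force: [0.0, -0.0, -0.1]
opening: 60.8
grasp_force: 0.0
```

Run:
```python
from h import *
c=cap('wrist'); cv2.imwrite('pics/w1.png',c['pixels'][...,::-1]); print(c['mtx'],np.linalg.inv(c['extrinsics']).round(3))
w=world(dict(np.load('top.npz')));s=w[(w[...,2]>120)&(w[...,2]<400)&(w[...,0]>200)&(w[...,0]<760)&(w[...,1]<0)&(w[...,1]>-420)];print(s[:,1].max(),s[:,0].min(),np.percentile(s[:,0],[5,50]))
```

```text
[[325.1922621    0.         279.93312294]
 [  0.         325.1922621  209.40687593]
 [  0.           0.           1.        ]] [[ 2.68000e-01  9.23000e-01  2.76000e-01  3.76128e+02]
 [ 9.63000e-01 -2.57000e-01 -7.70000e-02  1.91299e+02]
 [-0.00000e+00  2.87000e-01 -9.58000e-01  3.11871e+02]
 [ 0.00000e+00  0.00000e+00  0.00000e+00  1.00000e+00]]
-309.48287828729883 200.00082535772037 [231.44623226 484.84689046]
```

View pics/w1.png

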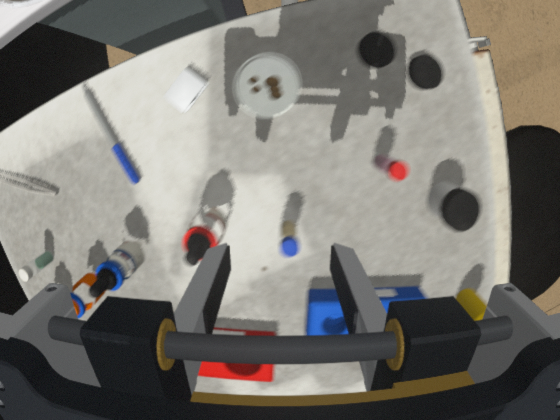

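The wrist view shows the red bottle's bulb at (198,250), the blue vial's cap at (289,246) and the open fingertips at about (222,248) and (338,250). The way is clear to the red bottle.

Call:
arm_command(series=[0, -0.84, 0, 0, 0.35, 0, -0.84, 0, 0, 0.35, 0, -0.84, 0, 0, 0.35, 0, -0.84, 0, 0, 0.35, 0, 0, 0, 0, 0.35, 0, 0, -0.9, 0, 0.35, 0, 0, -0.9, 0, 0.35, 0, 0, -0.9, 0, 0.35, 0, 0, -0.9, 0, 0.35, 0, 0, -0.9, 0, 0.35, 0, 0, -0.9, 0, 0.35, 0, 0, 0, 0, 0.35])

```text
clock: 3.15
position: [455.0, 103.2, 40.0]
tcp_rot: [-0.002, 0.135, 0.991, -0.001]
ft_force: [-1.0, 0.2, -0.3]
opening: 61.0
grasp_force: 0.0
```

Call:
arm_command(series=[0, 0, 0, 0, 0.8, 0, 0, 0, 0, 0.8, 0, 0, 0, 0, 0.8, 0, 0, 0, 0, 0.8, 0, 0, 0, 0, 0.8, 0, 0, 0, 0, 0.8])

```text
clock: 3.65
position: [457.0, 103.3, 43.1]
tcp_rot: [0.0, 0.135, 0.991, 0.0]
ft_force: [-0.4, -1.5, 8.2]
opening: 32.4
grasp_force: 29.7
```

Call:
arm_command(series=[0, 0, 1, 0, 0.8, 0, 0, 1, 0, 0.8, 0, 0, 1, 0, 0.8, 0.94, -0.12, 0, 0, 0.8, 0.94, -0.12, 0, 0, 0.8, 0.94, -0.12, 0, 0, 0.8, 0.94, -0.12, 0, 0, 0.8, 0.94, -0.12, 0, 0, 0.8, 0.94, -0.12, 0, 0, 0.8, 0.94, -0.12, 0, 0, 0.8, 0.94, -0.12, 0, 0, 0.8, 0.94, -0.12, 0, 0, 0.8])

```text
clock: 4.65
position: [626.5, 81.5, 102.5]
tcp_rot: [-0.0, 0.135, 0.991, 0.0]
ft_force: [-0.9, 0.0, -0.8]
opening: 32.3
grasp_force: 29.6
```

Run:
```python
from h import *
c=cap('scene'); cv2.imwrite('pics/s2.png',cv2.resize(c['pixels'][130:280,150:420,::-1],None,fx=2.8,fy=2.8)); 
s=telemetry.get_state(); print(s['position'],s['ft_force'],s['joints'])
```

```text
[629.63881091  80.93796148 102.76203087] [ 0.01934443  0.19342591 -0.38209009] [-0.49005279  0.50573068  0.34627517  1.81825546 -0.21900608  0.85302954
  1.26023288]
```

View pics/s2.png

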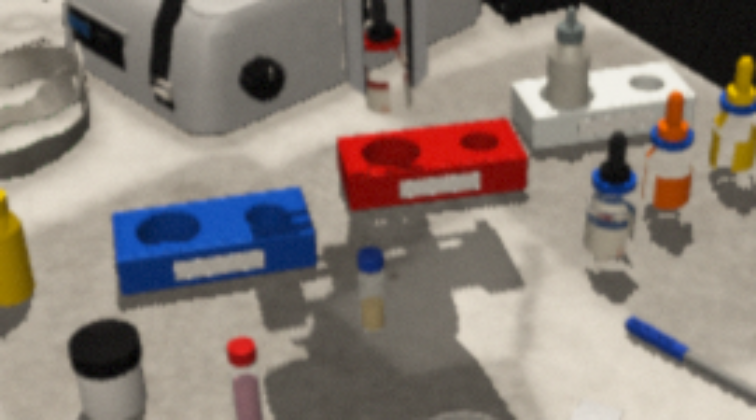

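The red bottle is held upright above the red block, at about (385,80) in the crop.

Call:
arm_command(series=[0, 0, 0, 0, 0.8, 0, 0, 0, 0, 0.8])

```text
clock: 4.87
position: [625.2, 81.5, 102.2]
tcp_rot: [-0.0, 0.135, 0.991, -0.0]
ft_force: [0.1, 0.0, -0.5]
opening: 32.5
grasp_force: 29.6
```

Run:
```python
from h import *
for i in range(2):
    c=cap('scene'); s=telemetry.get_state(); print(s['position'],s['joint_vel'].round(3))
d=c['pixels'].astype(int);w=world(c);print('bottle pts')
m=(np.hypot(w[...,0]-626,w[...,1]-81)<22)&(w[...,2]>58)&(w[...,2]<85)&(c['depth']>0)
print(w[m].mean(0),w[m].min(0),w[m].max(0),m.sum())
```

```text
[624.94371511  81.65605129 102.30593383] [-0.006 -0.007  0.     0.007 -0.    -0.001  0.001]
[624.91863441  81.76883779 102.43810727] [-0.002 -0.002 -0.001 -0.001 -0.    -0.002  0.001]
bottle pts
[615.33582327  88.84164548  77.99527072] [607.81747865  67.16279291  68.89471457] [630.95049864  98.7053383   84.99182567] 74
```

Call:
arm_command(series=[0, 0, -0.6, 0, 0.8, 0, 0, -0.6, 0, 0.8, 0, 0, -0.5, 0, 0.8, 0, 0, -0.4, 0, 0.8, 0, 0, -0.2, 0, 0.8, 0, 0, -0.1, 0, 0.8, 0, 0, -0.07, 0, 0.8, 0, 0, 0, 0, 0.8, 0, 0, 0, 0, 0.8])

```text
clock: 5.72
position: [626.0, 81.4, 53.3]
tcp_rot: [0.0, 0.135, 0.991, 0.0]
ft_force: [0.6, -0.7, -0.5]
opening: 32.2
grasp_force: 29.6
```

Call:
arm_command(series=[0, 0, -0.05, 0, 0.8, 0, 0, 0, 0, 0.8, 0, 0, 0, 0, 0.35, 0, 0, 0, 0, 0.35, 0, 0, 0, 0, 0.35, 0, 0, 0, 0, 0.35, 0, 0, 0.5, 0, 0.35, 0, 0, 1, 0, 0.35, 0, 0, 1, 0, 0.35, 0, 0, 1, 0, 0.35, 0, 0, 1, 0, 0.35, 0, 0, 0.5, 0, 0.35])

```text
clock: 6.72
position: [626.7, 81.6, 155.1]
tcp_rot: [0.001, 0.135, 0.991, 0.001]
ft_force: [0.5, -0.1, -0.2]
opening: 60.8
grasp_force: 0.0
```

Run:
```python
from h import *
c=cap('scene'); cv2.imwrite('pics/s3.png',cv2.resize(c['pixels'][130:280,150:420,::-1],None,fx=2.8,fy=2.8)); 
c=cap('scene');print(telemetry.get_state()['position'])
```

```text
[626.75776885  81.77661076 154.14987167]
```

View pics/s3.png

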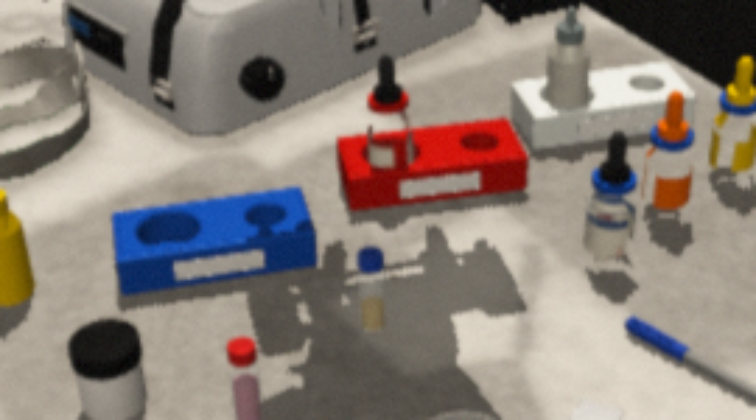

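The red bottle stands upright in the red bottle well, at (388,115) in the crop. Next is the blue bottle.

Call:
arm_command(series=[-0.795, -0.415, 0, 0, 0.4, -0.795, -0.415, 0, 0, 0.4, -0.795, -0.415, 0, 0, 0.4, -0.795, -0.415, 0, 0, 0.4, -0.795, -0.415, 0, 0, 0.4, -0.795, -0.415, 0, 0, 0.4, -0.795, -0.415, 0, 0, 0.4, -0.795, -0.415, 0, 0, 0.4, -0.795, -0.415, 0, 0, 0.4, -0.795, -0.415, 0, 0, 0.4, 0, 0, 0, 0, 0.4, 0, 0, 0, 0, 0.4])

```text
clock: 7.82
position: [466.1, -1.6, 151.6]
tcp_rot: [-0.0, 0.135, 0.991, 0.0]
ft_force: [-0.3, -0.3, -0.8]
opening: 56.3
grasp_force: 0.0
```

Call:
arm_command(series=[0, 0, -1, 0, 0.4, 0, 0, -1, 0, 0.4, 0, 0, -1, 0, 0.4, 0, 0, -1, 0, 0.4, 0, 0, -1, 0, 0.4, 0, 0, -0.5, 0, 0.4, 0, 0, 0, 0, 0.4, 0, 0, 0, 0, 0.4, 0, 0, 0, 0, 0.8, 0, 0, 0, 0, 0.8, 0, 0, 0, 0, 0.8, 0, 0, 0, 0, 0.8])

```text
clock: 8.82
position: [467.2, -1.3, 42.7]
tcp_rot: [0.001, 0.135, 0.991, 0.0]
ft_force: [0.3, -0.8, 1.2]
opening: 33.0
grasp_force: 0.5
```

Call:
arm_command(series=[0, 0, 0, 0, 0.8, 0, 0, 0, 0, 0.8, 0, 0, 1, 0, 0.8, 0, 0, 1, 0, 0.8, 0, 0, 1, 0, 0.8, 0, 0, 1, 0, 0.8, 0, 0, 1, 0, 0.8, 0.535, 0.932, 0, 0, 0.8, 0.535, 0.932, 0, 0, 0.8, 0.535, 0.932, 0, 0, 0.8, 0.535, 0.932, 0, 0, 0.8, 0.535, 0.932, 0, 0, 0.8])

```text
clock: 9.82
position: [520.6, 92.8, 142.3]
tcp_rot: [0.0, 0.135, 0.991, 0.0]
ft_force: [0.5, -0.3, -1.1]
opening: 31.7
grasp_force: 30.0
```

Call:
arm_command(series=[0.535, 0.932, 0, 0, 0.8, 0.535, 0.932, 0, 0, 0.8, 0.535, 0.932, 0, 0, 0.8, 0.535, 0.932, 0, 0, 0.8, 0.535, 0.932, 0, 0, 0.8, 0.535, 0.932, 0, 0, 0.8, 0.535, 0.932, 0, 0, 0.8, 0.535, 0.932, 0, 0, 0.8, 0.535, 0.932, 0, 0, 0.8, 0, 0, 0, 0, 0.8, 0, 0, 0, 0, 0.8, 0, 0, 0, 0, 0.8])

```text
clock: 10.82
position: [616.3, 258.8, 141.8]
tcp_rot: [-0.0, 0.135, 0.991, -0.0]
ft_force: [-0.6, -0.4, -0.4]
opening: 32.0
grasp_force: 30.0
```

Run:
```python
from h import *
c=cap('scene'); cv2.imwrite('pics/s4.png',cv2.resize(c['pixels'][100:280,100:420,::-1],None,fx=2.4,fy=2.4)); 
s=telemetry.get_state();print(s['position'],s['opening'],s['grasp_force'])
```

```text
[616.2949176  258.55550074 141.98677486] 31.900188249543728 29.985558442713227
```

View pics/s4.png

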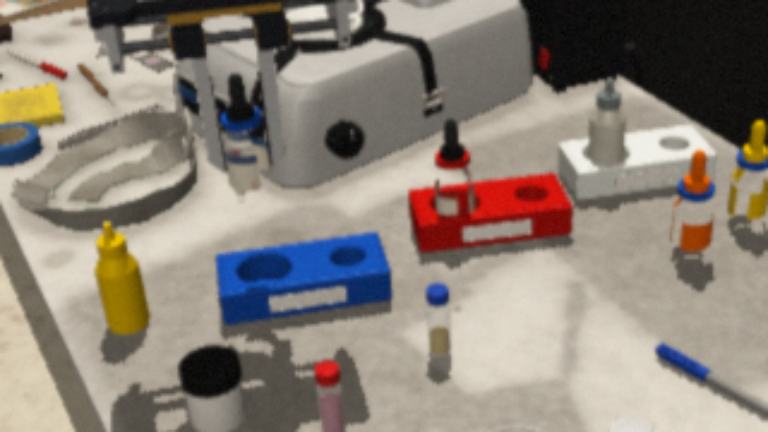

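The blue bottle is held upright over the blue block, at (242,150) in the crop. The yellow wash look-alike is well clear to its left.

Call:
arm_command(series=[0, 0.03, -1, 0, 0.8, 0, 0, -1, 0, 0.8, 0, 0, -1, 0, 0.8, 0, 0, -0.6, 0, 0.8, 0, 0, -0.4, 0, 0.8, 0, 0, -0.2, 0, 0.8, 0, 0, -0.15, 0, 0.8, 0, 0, -0.1, 0, 0.8, 0, 0, -0.03, 0, 0.8, 0, 0, 0, 0, 0.8, 0, 0, 0, 0, 0.8])

```text
clock: 11.78
position: [616.9, 260.3, 53.0]
tcp_rot: [0.0, 0.135, 0.991, 0.0]
ft_force: [0.6, -0.8, -0.9]
opening: 31.7
grasp_force: 30.0
```

Call:
arm_command(series=[0, 0, 0, 0, 0.35, 0, 0, 0, 0, 0.35, 0, 0, 0, 0, 0.35, 0, 0, 0, 0, 0.35, 0, 0, 0.5, 0, 0.35, 0, 0, 1, 0, 0.35, 0, 0, 1, 0, 0.35, 0, 0, 1, 0, 0.35, 0, 0, 1, 0, 0.35, 0, 0, 0.5, 0, 0.35])

```text
clock: 12.62
position: [617.5, 260.3, 155.7]
tcp_rot: [0.001, 0.135, 0.991, 0.001]
ft_force: [0.2, -0.4, 0.5]
opening: 60.7
grasp_force: 0.0
```

Call:
arm_command(series=[-0.87, 0.1, 0, 0, 0.5, -0.87, 0.1, 0, 0, 0.5, -0.87, 0.1, 0, 0, 0.5, -0.87, 0.1, 0, 0, 0.5, -0.87, 0.1, 0, 0, 0.5, -0.87, 0.1, 0, 0, 0.5, -0.87, 0.1, 0, 0, 0.5, -0.87, 0.1, 0, 0, 0.5, -0.87, 0.1, 0, 0, 0.5, -0.87, 0.1, 0, 0, 0.5, 0, 0, 0, 0, 0.5, 0, 0, 0, 0, 0.5])

```text
clock: 13.62
position: [442.1, 280.4, 152.8]
tcp_rot: [-0.0, 0.134, 0.991, 0.0]
ft_force: [0.5, -0.5, 0.2]
opening: 47.0
grasp_force: 0.0
```

Run:
```python
from h import *
c=cap('scene');w=world(c);d=c['depth']>0
for n,x,y in(('br',625.8,81),('bb',617,260)):
    s=w[d&(np.hypot(w[...,0]-x,w[...,1]-y)<18)&(w[...,2]>40)&(w[...,2]<160)];print(n,len(s),np.percentile(s[:,2],97),s.min(0),s.max(0))
s=telemetry.get_state();print(s['position'],s['joints'])
```

```text
br 246 105.41709535116954 [609.91595859  67.05448122  40.10474813] [639.92248931  98.14882214 108.22074259]
bb 126 82.1106572998874 [604.02303781 243.26980719  40.01766113] [628.23067323 276.09517952  82.86596798]
[442.85229412 280.24996349 152.78873836] [-0.95187865  0.26624501  0.31097158  2.02675179 -0.10622345  0.86303976
  0.71822811]
```

Call:
arm_command(series=[0, -0.03, -1, 0, 0.5, 0, 0, -1, 0, 0.5, 0, 0, -1, 0, 0.5, 0, 0, -1, 0, 0.5, 0, 0, -1, 0, 0.5, 0, 0, -0.5, 0, 0.5, 0, 0, 0, 0, 0.5, 0, 0, 0, 0, 0.5, 0, 0, 0, 0, 0.95, 0, 0, 0, 0, 0.95, 0, 0, 0, 0, 0.95, 0, 0, 0, 0, 0.95])

```text
clock: 14.67
position: [442.9, 279.9, 43.2]
tcp_rot: [0.0, 0.135, 0.991, 0.0]
ft_force: [0.1, 0.0, 0.2]
opening: 23.7
grasp_force: 0.0
```

Call:
arm_command(series=[0, 0, 0, 0, 0.95, 0, 0, 0, 0, 0.95, 0, 0, 0, 0, 0.95])

```text
clock: 14.92
position: [442.8, 279.7, 42.9]
tcp_rot: [0.0, 0.135, 0.991, 0.0]
ft_force: [-1.0, -0.3, 7.1]
opening: 16.9
grasp_force: 30.0
```

Call:
arm_command(series=[0, 0, 1, 0, 0.95, 0, 0, 1, 0, 0.95, 0, 0, 1, 0, 0.95, 0, 0, 1, 0, 0.95, 0, 0, 1, 0, 0.95, 0.575, -0.936, 0.1, 0, 0.95, 0.575, -0.936, 0.1, 0, 0.95, 0.575, -0.936, 0, 0, 0.95, 0.575, -0.936, 0, 0, 0.95, 0.575, -0.936, 0, 0, 0.95, 0.575, -0.936, 0, 0, 0.95, 0.575, -0.936, 0, 0, 0.95])

```text
clock: 15.92
position: [523.4, 147.5, 146.6]
tcp_rot: [-0.0, 0.135, 0.991, 0.0]
ft_force: [0.0, 0.5, -0.2]
opening: 16.8
grasp_force: 30.0
```

Call:
arm_command(series=[0.575, -0.936, 0, 0, 0.95, 0.575, -0.936, 0, 0, 0.95, 0.575, -0.936, 0, 0, 0.95, 0.575, -0.936, 0, 0, 0.95, 0.575, -0.936, 0, 0, 0.95, 0.575, -0.936, 0, 0, 0.95, 0.575, -0.936, 0, 0, 0.95, 0, 0, 0, 0, 0.95, 0, 0, 0, 0, 0.95, 0, 0, 0, 0, 0.95])

```text
clock: 16.75
position: [603.2, 18.0, 146.3]
tcp_rot: [-0.0, 0.135, 0.991, 0.0]
ft_force: [-0.3, 0.4, -0.2]
opening: 16.7
grasp_force: 30.0
```

Run:
```python
from h import *
c=cap('scene'); cv2.imwrite('pics/s5.png',cv2.resize(c['pixels'][100:280,150:450,::-1],None,fx=2.4,fy=2.4)); 
s=telemetry.get_state();print(s['position'],s['opening'],s['grasp_force'])
```

```text
[603.07187966  18.41683748 146.28987208] 16.47110228353836 29.986192295327783
```

View pics/s5.png

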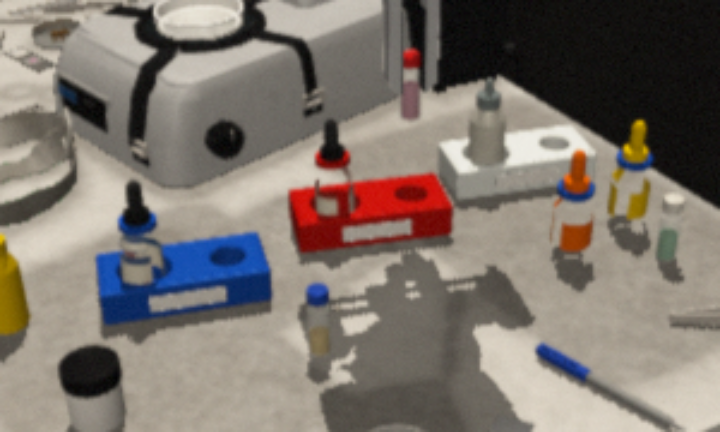

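The blue bottle is seated in the blue well at (140,240), and the red vial is held upright above the red block at (411,85).

Call:
arm_command(series=[0.03, -0.03, -1, 0, 0.95, 0, 0, -1, 0, 0.95, 0, 0, -1, 0, 0.95, 0, 0, -0.8, 0, 0.95, 0, 0, -0.4, 0, 0.95, 0, 0, -0.2, 0, 0.95, 0, 0, -0.15, 0, 0.95, 0, 0, -0.1, 0, 0.95, 0, 0, -0.03, 0, 0.95, 0, 0, 0, 0, 0.95, 0, 0, 0, 0, 0.95])

```text
clock: 17.72
position: [604.5, 16.9, 53.4]
tcp_rot: [0.0, 0.135, 0.991, 0.0]
ft_force: [1.1, 0.1, -0.0]
opening: 17.0
grasp_force: 30.0
```

Call:
arm_command(series=[0, 0, 0, 0, 0.6, 0, 0, 0, 0, 0.6, 0, 0, 0, 0, 0.6, 0, 0, 0, 0, 0.6, 0, 0, 0.5, 0, 0.6, 0, 0, 1, 0, 0.6, 0, 0, 1, 0, 0.6, 0, 0, 1, 0, 0.6, 0, 0, 1, 0, 0.6, 0, 0, 0.5, 0, 0.6])

```text
clock: 18.55
position: [605.1, 16.7, 155.9]
tcp_rot: [0.001, 0.135, 0.991, 0.0]
ft_force: [-0.2, 0.4, 0.7]
opening: 37.7
grasp_force: 0.0
```

Call:
arm_command(series=[-0.607, 0.782, 0, 0, 0.5, -0.607, 0.782, 0, 0, 0.5, -0.607, 0.782, 0, 0, 0.5, -0.607, 0.782, 0, 0, 0.5, -0.607, 0.782, 0, 0, 0.5, -0.607, 0.782, 0, 0, 0.5, -0.607, 0.782, 0, 0, 0.5, -0.607, 0.782, 0, 0, 0.5, -0.607, 0.782, 0, 0, 0.5, -0.607, 0.782, 0, 0, 0.5, 0, 0, 0, 0, 0.5, 0, 0, 0, 0, 0.5])

```text
clock: 19.55
position: [482.3, 174.0, 153.1]
tcp_rot: [-0.0, 0.134, 0.991, 0.0]
ft_force: [-0.0, -0.2, -0.2]
opening: 47.0
grasp_force: 0.0
```

Call:
arm_command(series=[0, 0, -1, 0, 0.5, 0, 0, -1, 0, 0.5, 0, 0, -1, 0, 0.5, 0, 0, -1, 0, 0.5, 0, 0, -1, 0, 0.5, 0, 0, -0.5, 0, 0.5, 0, 0, 0, 0, 0.5, 0, 0, 0, 0, 0.95, 0, 0, 0, 0, 0.95, 0, 0, 0, 0, 0.95, 0, 0, 0, 0, 0.95, 0, 0, 0, 0, 0.95])

```text
clock: 20.55
position: [483.1, 173.5, 43.6]
tcp_rot: [0.0, 0.135, 0.991, 0.0]
ft_force: [-0.6, -0.7, -0.7]
opening: 16.7
grasp_force: 16.9
```

Call:
arm_command(series=[0, 0, 0, 0, 0.95, 0, 0, 0, 0, 0.95])

```text
clock: 20.72
position: [483.2, 173.5, 43.5]
tcp_rot: [0.0, 0.135, 0.991, 0.0]
ft_force: [-0.3, -0.8, 8.1]
opening: 16.6
grasp_force: 30.0
```

Call:
arm_command(series=[0, 0, 1, 0, 0.95, 0, 0, 1, 0, 0.95, 0, 0, 1, 0, 0.95, 0, 0, 1, 0, 0.95, 0.95, 0.183, 0, 0, 0.95, 0.95, 0.183, 0, 0, 0.95, 0.95, 0.183, 0, 0, 0.95, 0.95, 0.183, 0, 0, 0.95, 0.95, 0.183, 0, 0, 0.95, 0.95, 0.183, 0, 0, 0.95, 0, 0, 0, 0, 0.95, 0, 0, 0, 0, 0.95])

```text
clock: 21.72
position: [597.0, 195.0, 122.5]
tcp_rot: [-0.0, 0.135, 0.991, -0.0]
ft_force: [-0.0, -1.0, -0.4]
opening: 17.3
grasp_force: 30.0
```

Run:
```python
from h import *
c=cap('scene'); cv2.imwrite('pics/s6.png',cv2.resize(c['pixels'][100:280,150:450,::-1],None,fx=2.4,fy=2.4)); 
s=telemetry.get_state();print(s['position'],s['opening'],s['grasp_force'])
```

```text
[596.30798949 194.94054815 122.59772968] 16.770633378753836 29.98426695819944
```

View pics/s6.png

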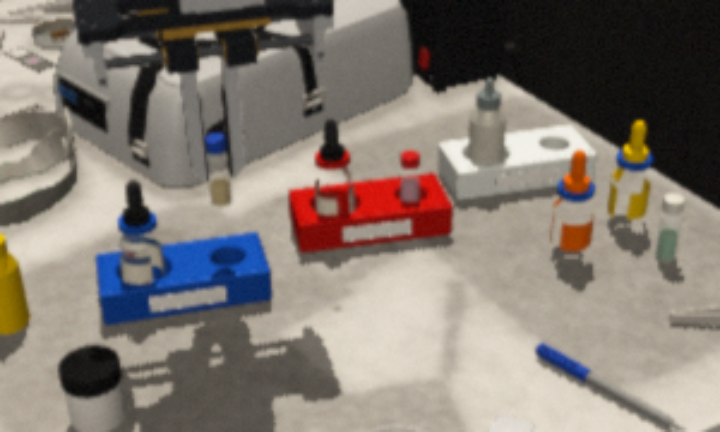

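The red vial is seated in the red well at (411,180), and the blue vial hangs upright over the blue well at (219,170).

Call:
arm_command(series=[0.03, 0.03, -1, 0, 0.95, 0, 0, -1, 0, 0.95, 0, 0, -0.6, 0, 0.95, 0, 0, -0.4, 0, 0.95, 0, 0, -0.2, 0, 0.95, 0, 0, -0.15, 0, 0.95, 0, 0, -0.1, 0, 0.95, 0, 0, -0.03, 0, 0.95, 0, 0, 0, 0, 0.95, 0, 0, 0, 0, 0.95])

```text
clock: 22.6
position: [597.6, 195.9, 53.8]
tcp_rot: [0.0, 0.135, 0.991, 0.0]
ft_force: [-0.7, -0.3, -0.2]
opening: 16.8
grasp_force: 30.0
```

Call:
arm_command(series=[0, 0, 0, 0, 0.6, 0, 0, 0, 0, 0.6, 0, 0, 0, 0, 0.6, 0, 0, 0, 0, 0.6, 0, 0, 0.5, 0, 0.6, 0, 0, 1, 0, 0.6, 0, 0, 1, 0, 0.6, 0, 0, 1, 0, 0.6, 0, 0, 1, 0, 0.6, 0, 0, 0.5, 0, 0.6])

```text
clock: 23.43
position: [598.3, 195.9, 156.3]
tcp_rot: [0.001, 0.135, 0.991, 0.001]
ft_force: [-0.2, -0.7, 0.9]
opening: 37.7
grasp_force: 0.0
```

Call:
arm_command(series=[-0.449, -0.966, 0, 0, 0.5, -0.449, -0.966, 0, 0, 0.5, -0.449, -0.966, 0, 0, 0.5, -0.449, -0.966, 0, 0, 0.5, -0.449, -0.966, 0, 0, 0.5, -0.449, -0.966, 0, 0, 0.5, -0.449, -0.966, 0, 0, 0.5, -0.449, -0.966, 0, 0, 0.5, -0.449, -0.966, 0, 0, 0.5, -0.449, -0.966, 0, 0, 0.5, -0.449, -0.966, 0, 0, 0.5, -0.449, -0.966, 0, 0, 0.5])

```text
clock: 24.43
position: [489.0, -36.9, 153.4]
tcp_rot: [0.0, 0.135, 0.991, 0.0]
ft_force: [0.6, -0.8, -0.5]
opening: 47.0
grasp_force: 0.0
```

Call:
arm_command(series=[-0.449, -0.966, 0, 0, 0.5, -0.449, -0.966, 0, 0, 0.5, -0.449, -0.966, 0, 0, 0.5, -0.449, -0.966, 0, 0, 0.5, -0.449, -0.966, 0, 0, 0.5, 0, 0, 0, 0, 0.5, 0, 0, 0, 0, 0.5, 0, 0, 0, 0, 0.5])

```text
clock: 25.1
position: [445.0, -132.2, 153.4]
tcp_rot: [0.0, 0.135, 0.991, 0.0]
ft_force: [1.1, -0.4, 0.3]
opening: 47.5
grasp_force: 0.0
```

Run:
```python
from h import *
c=cap('wrist'); cv2.imwrite('pics/w2.png',c['pixels'][...,::-1])
s=telemetry.get_state();print(s['position'],s['tcp_rot'],s['opening'],s['joints'])
```

```text
[ 445.07143177 -131.93851308  153.32925569] [5.51341310e-05 1.34613464e-01 9.90898182e-01 7.47452671e-05] 47.14044721909737 [-0.31721477  0.17490554  0.52206898  2.15849822 -0.11759983  0.83445327
  1.5781535 ]
```

View pics/w2.png

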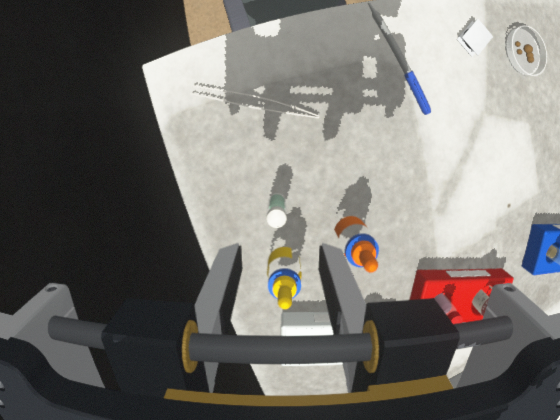

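The wrist view shows the white cap at (276,218), centred between the fingertips at (232,250) and (327,250). Both decoys are outside the finger path.

Call:
arm_command(series=[0, -0.03, -1, 0, 0.5, 0, 0, -1, 0, 0.5, 0, 0, -1, 0, 0.5, 0, 0, -1, 0, 0.5, 0, 0, -1, 0, 0.5, 0, 0, -0.5, 0, 0.5, 0, 0, 0, 0, 0.5, 0, 0, 0, 0, 0.95, 0, 0, 0, 0, 0.95, 0, 0, 0, 0, 0.95, 0, 0, 0, 0, 0.95, 0, 0, 0, 0, 0.95])

```text
clock: 26.15
position: [445.2, -133.2, 43.9]
tcp_rot: [0.001, 0.135, 0.991, 0.0]
ft_force: [-0.4, -0.5, -0.3]
opening: 17.3
grasp_force: 17.2
```

Call:
arm_command(series=[0, 0, 0, 0, 0.95, 0, 0, 0, 0, 0.95])

```text
clock: 26.32
position: [445.2, -133.2, 43.8]
tcp_rot: [0.001, 0.135, 0.991, 0.0]
ft_force: [-1.0, 1.4, 7.5]
opening: 16.8
grasp_force: 30.0
```

Call:
arm_command(series=[0, 0, 1, 0, 0.95, 0, 0, 1, 0, 0.95, 0, 0, 1, 0, 0.95, 0, 0, 1, 0, 0.95, 0, 0, 1, 0, 0.95, 0, 0, 1, 0, 0.95, 0.919, -0.061, 0, 0, 0.95, 0.919, -0.061, 0, 0, 0.95, 0.919, -0.061, 0, 0, 0.95, 0.919, -0.061, 0, 0, 0.95, 0.919, -0.061, 0, 0, 0.95, 0.919, -0.061, 0, 0, 0.95])

```text
clock: 27.32
position: [555.8, -140.5, 163.3]
tcp_rot: [-0.0, 0.135, 0.991, 0.0]
ft_force: [-0.5, 0.5, 0.2]
opening: 16.5
grasp_force: 30.0
```

Call:
arm_command(series=[0.919, -0.061, 0, 0, 0.95, 0.919, -0.061, 0, 0, 0.95, 0.919, -0.061, 0, 0, 0.95, 0, 0, 0, 0, 0.95, 0, 0, 0, 0, 0.95, 0, 0, 0, 0, 0.95])

```text
clock: 27.82
position: [609.4, -144.4, 163.1]
tcp_rot: [-0.0, 0.135, 0.991, -0.0]
ft_force: [-0.6, -0.5, 0.2]
opening: 16.8
grasp_force: 30.0
```

Run:
```python
from h import *
c=cap('scene'); cv2.imwrite('pics/s7.png',cv2.resize(c['pixels'][80:280,170:470,::-1],None,fx=2.4,fy=2.4)); 
s=telemetry.get_state();print(s['position'],s['opening'],s['grasp_force'])
```

```text
[ 609.27902463 -144.3653905   163.24618376] 16.88002564521246 29.953238759189844
```

View pics/s7.png

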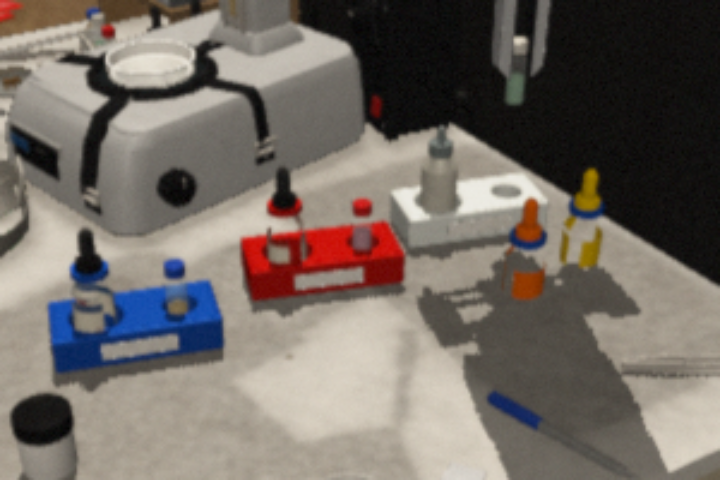

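The blue vial is seated at (176,290) in the crop, the white vial hangs upright over the white block at (516,70), and the wash bottle is undisturbed at (440,170).

Call:
arm_command(series=[0.03, 0, -1, 0, 0.95, 0, 0, -1, 0, 0.95, 0, 0, -1, 0, 0.95, 0, 0, -1, 0, 0.95, 0, 0, -0.7, 0, 0.95, 0, 0, -0.4, 0, 0.95, 0, 0, -0.2, 0, 0.95, 0, 0, -0.15, 0, 0.95, 0, 0, -0.03, 0, 0.95, 0, 0, 0, 0, 0.95, 0, 0, 0, 0, 0.95])

```text
clock: 28.78
position: [611.2, -144.3, 54.4]
tcp_rot: [0.001, 0.135, 0.991, 0.0]
ft_force: [-0.3, -0.4, -0.4]
opening: 16.9
grasp_force: 30.0
```

Call:
arm_command(series=[0, 0, 0, 0, 0.6, 0, 0, 0, 0, 0.6, 0, 0, 0, 0, 0.6, 0, 0, 0, 0, 0.6, 0, 0, 0.5, 0, 0.6, 0, 0, 1, 0, 0.6, 0, 0, 1, 0, 0.6, 0, 0, 1, 0, 0.6, 0, 0, 1, 0, 0.6, 0, 0, 1, 0, 0.6, 0, 0, 1, 0, 0.6, 0, 0, 0, 0, 0.6])

```text
clock: 29.78
position: [612.3, -144.9, 188.3]
tcp_rot: [0.003, 0.135, 0.991, 0.0]
ft_force: [1.3, -0.0, -0.6]
opening: 37.5
grasp_force: 0.0
```

Run:
```python
from h import *
c=cap('scene'); cv2.imwrite('pics/s8.png',cv2.resize(c['pixels'][100:300,150:450,::-1],None,fx=2.4,fy=2.4))
w=world(c);d=c['depth']>0
for n,x,y,r in(('br',625.8,81,12),('bb',617,260,12),('vr',604,17,8),('vb',597.5,196,8),('vw',610,-144.4,8),('wash',628,-79,12),('can',499,343.5,18)):
    s=w[d&(np.hypot(w[...,0]-x,w[...,1]-y)<r)&(w[...,2]>35)&(w[...,2]<125)];print(n,len(s),np.percentile(s[:,2],97).round(1),np.median(s[s[:,2]>s[:,2].max()-8],0).round(1))
```

```text
br 138 106.2 [624.4  83.2 105. ]
bb 195 106.5 [613.7 259.9 105.1]
vr 92 67.5 [601.8  17.9  66. ]
vb 125 68.0 [594.5 196.3  66.5]
vw 72 67.7 [ 608.1 -142.4   65.9]
wash 187 99.0 [628.1 -79.2  97.9]
can 243 49.5 [498.3 343.7  48.1]
```

View pics/s8.png

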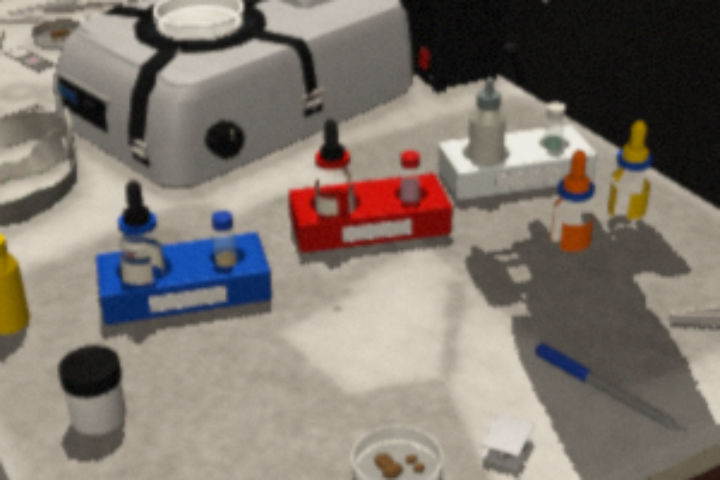

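All five items stand upright in their own wells. Their tops read about 68 mm for the vials and 106 mm for the bottles, 10 mm higher than on the desk, so they are on the well floors. The wash bottle and can have not moved.

```bash
python3 -c "
from workcell import order; print(order.close_job())"
```

```text
the job is handed in; nothing more can be done
None
```

All five items are standing on the floors of their own-colour wells, the wash bottle and objective can are where they were, and the job was handed in at about 30 s of the 104 s allowed; the judge's result was not shown.

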